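Sort the hose clamps after a trail repair

TASK

Clear up the hose clamps after the trailside repair: lay those whose jaws are ratcheted shut in the grey tray, ready to stow, and those whose jaws are open on the wooden board, to be cleaned. Lay each one flat with its hinge well within the tray or board and not on top of another, leave all jaws as you found them (do not squeeze an open clamp shut), and do not disturb the other things on the table.

Things in the scene. Friction and masses are not known exactly. Their poses are not given: they have to be found in the camera images.
- clamp_a: one of four like steel ratcheting hose clamps (scissor-shaped, black grips), 178 long, 0.27 kg, flat. Origin: hinge axis, underside; x to the jaws, z up. Hinge block 28 (x) x 42 (y) x 18 high, centred on it: gripped across y, it lifts the clamp without moving the jaws. Arms 14 high; jaws end at x=+66, handles at x=-112; shut, handles span y=-18 to 18, jaws -10 to 10
- clamp_a_jaw (a joint): jaw angle, rad: 0 to 0.01 = touching, ratcheted shut (rigid); 0.33 to 0.45 = open, its loose arm then turns on a light friction hinge (0.18 N m): squeezing the handles or jaws shuts it. Opening swings the loose handle to the clamp's +y (end to y=65 at 0.45) and the loose jaw to -y (tip to -37); the other arm is fast to the hinge block
- clamp_b: one of four like steel ratcheting hose clamps (scissor-shaped, black grips), 178 long, 0.27 kg, flat. Origin: hinge axis, underside; x to the jaws, z up. Hinge block 28 (x) x 42 (y) x 18 high, centred on it: gripped across y, it lifts the clamp without moving the jaws. Arms 14 high; jaws end at x=+66, handles at x=-112; shut, handles span y=-18 to 18, jaws -10 to 10
- clamp_b_jaw (a joint): jaw angle, rad: 0 to 0.01 = touching, ratcheted shut (rigid); 0.33 to 0.45 = open, its loose arm then turns on a light friction hinge (0.18 N m): squeezing the handles or jaws shuts it. Opening swings the loose handle to the clamp's +y (end to y=65 at 0.45) and the loose jaw to -y (tip to -37); the other arm is fast to the hinge block
- clamp_c: one of four like steel ratcheting hose clamps (scissor-shaped, black grips), 178 long, 0.27 kg, flat. Origin: hinge axis, underside; x to the jaws, z up. Hinge block 28 (x) x 42 (y) x 18 high, centred on it: gripped across y, it lifts the clamp without moving the jaws. Arms 14 high; jaws end at x=+66, handles at x=-112; shut, handles span y=-18 to 18, jaws -10 to 10
- clamp_c_jaw (a joint): jaw angle, rad: 0 to 0.01 = touching, ratcheted shut (rigid); 0.33 to 0.45 = open, its loose arm then turns on a light friction hinge (0.18 N m): squeezing the handles or jaws shuts it. Opening swings the loose handle to the clamp's +y (end to y=65 at 0.45) and the loose jaw to -y (tip to -37); the other arm is fast to the hinge block
- clamp_d: one of four like steel ratcheting hose clamps (scissor-shaped, black grips), 178 long, 0.27 kg, flat. Origin: hinge axis, underside; x to the jaws, z up. Hinge block 28 (x) x 42 (y) x 18 high, centred on it: gripped across y, it lifts the clamp without moving the jaws. Arms 14 high; jaws end at x=+66, handles at x=-112; shut, handles span y=-18 to 18, jaws -10 to 10
- clamp_d_jaw (a joint): jaw angle, rad: 0 to 0.01 = touching, ratcheted shut (rigid); 0.33 to 0.45 = open, its loose arm then turns on a light friction hinge (0.18 N m): squeezing the handles or jaws shuts it. Opening swings the loose handle to the clamp's +y (end to y=65 at 0.45) and the loose jaw to -y (tip to -37); the other arm is fast to the hinge block
- board: flat wooden board, fixed, 230 (x) x 210 (y) x 22 high; origin at the centre of its underside, top face 22 above it. Either to the robot's left or right
- tray: open grey plastic tray, fixed, 230 (x) x 200 (y) x 36 high outside, walls and floor 5 thick; origin at the centre of its underside. On the other side from the board
- tin: bystander: brass-coloured flat round tin, 76 dia x 30 high, origin at the underside
- bolt_box: bystander: small white plastic box, 70 x 60 x 34 high, with one divider, origin at the underside
- spanner: bystander: open-ended steel spanner 170 long, lying along its own x, origin at the underside
- screwdriver: bystander: screwdriver with black handle 190 long, lying along its own x, origin at the underside
- jar: bystander: closed amber glass jar, 64 dia x 75 high, origin at the underside
- mug: bystander: white mug, 76 dia x 85 high, handle on its +y side, origin at the underside
Not all that is in view belongs to the job. Leave any blue or green look-alike of the clamp_c alone.

How it is judged:
At the end, for the whole second after the job is handed in: Shut clamps (jaw below 0.12 rad) flat on the tray floor, hinge inside its walls, origin under 13 mm above the tray's underside; open clamps (jaw above 0.25 rad) flat on the board, hinge over it, origin 16 to 30 mm above its underside; tilt under 0.12 rad, speed under 0.03 m/s (angle between each of clamp_a, clamp_b, clamp_c, clamp_d's own z axis and vertical below 0.12 rad and linear speed of each of clamp_a, clamp_b, clamp_c, clamp_d below 0.03 m/s and ((value of joint clamp_a_jaw below 0.12 rad and x of clamp_a in the frame of tray between -0.105 and 0.105 m and y of clamp_a in the frame of tray between -0.09 and 0.09 m and z of clamp_a in the frame of tray below 0.013 m) or (value of joint clamp_a_jaw above 0.25 rad and x of clamp_a in the frame of board between -0.115 and 0.115 m and y of clamp_a in the frame of board between -0.105 and 0.105 m and z of clamp_a in the frame of board between 0.016 and 0.03 m)) and ((value of joint clamp_b_jaw below 0.12 rad and x of clamp_b in the frame of tray between -0.105 and 0.105 m and y of clamp_b in the frame of tray between -0.09 and 0.09 m and z of clamp_b in the frame of tray below 0.013 m) or (value of joint clamp_b_jaw above 0.25 rad and x of clamp_b in the frame of board between -0.115 and 0.115 m and y of clamp_b in the frame of board between -0.105 and 0.105 m and z of clamp_b in the frame of board between 0.016 and 0.03 m)) and ((value of joint clamp_c_jaw below 0.12 rad and x of clamp_c in the frame of tray between -0.105 and 0.105 m and y of clamp_c in the frame of tray between -0.09 and 0.09 m and z of clamp_c in the frame of tray below 0.013 m) or (value of joint clamp_c_jaw above 0.25 rad and x of clamp_c in the frame of board between -0.115 and 0.115 m and y of clamp_c in the frame of board between -0.105 and 0.105 m and z of clamp_c in the frame of board between 0.016 and 0.03 m)) and ((value of joint clamp_d_jaw below 0.12 rad and x of clamp_d in the frame of tray between -0.105 and 0.105 m and y of clamp_d in the frame of tray between -0.09 and 0.09 m and z of clamp_d in the frame of tray below 0.013 m) or (value of joint clamp_d_jaw above 0.25 rad and x of clamp_d in the frame of board between -0.115 and 0.115 m and y of clamp_d in the frame of board between -0.105 and 0.105 m and z of clamp_d in the frame of board between 0.016 and 0.03 m))); the robot touches nothing.
It fails at once if a bystander is moved more than 25 mm (distance of any of tin, bolt_box, spanner, screwdriver, jar, mug from where it was at the start of the episode above 0.025 m).
It fails at once if the jaws of a clamp are not left as found: an open one squeezed towards shut or a shut one forced open (its angle comes between 0.12 and 0.25 rad) (value of joint clamp_a_jaw between 0.12 and 0.25 rad or value of joint clamp_b_jaw between 0.12 and 0.25 rad or value of joint clamp_c_jaw between 0.12 and 0.25 rad or value of joint clamp_d_jaw between 0.12 and 0.25 rad).
It also fails if it takes over 72 s, if anything falls off the work surface, if the arm or the gripper's body presses on something with over 40 N, if the wrist force passes 120 N, or if a joint passes its speed limit or range.

ROBOT

A 7-joint arm with a two-finger parallel gripper is mounted at the origin on the work surface. World frame = base frame: x ahead of the robot, y to its left, z up, the work surface at z = 0. Lengths are in m, angles in rad, forces in N, time in s.
With the tool pointing down it reaches from about 0.425 to 0.925 m from the base axis. Payload 6.8 kg.
Tool frame: the origin (TCP) lies at the very end of the fingers, on their centre line; the grasp point (between the pads) lies behind it (manip.pinch_z is the z of the grasp point in the tool frame, in m); z points along the fingers, y is the line along which they close (so a half turn about z gives the same grasp; the last joint's range is limited). The gripper opens to 88 mm and grips with 3 to 60 N. Pads are 20 mm wide; open, the fingers measure 115 mm over their backs; the gripper's body (75 mm by 178 mm) begins 61 mm behind the grasp point.
Start: joints at [-1.331, 0.477, 0.022, 1.555, -0.011, 1.109, -0.083], TCP at [0.23, 0.635, 0.223] pointing down, gripper open.
Joint ranges: [-2.96, 2.96], [-0.34, 2.1], [-1.41, 1.46], [0.24, 2.44], [-1.37, 4.51], [0.17, 1.92], [-2.96, 2.96]. Speed limits (rad/s): [2.39, 2.39, 3.14, 3.14, 3.14, 3.14, 3.14].

INTERFACE

Orientations are given as a unit quaternion [w, x, y, z].
In Python, from plant import manip gives the robot as it stands. The module is installed in compiled form; this text tells all that it offers.
- The arm moves only by the tool step_arm, never from a script. Its argument "steps" is a list of rows, each a list of 2 entries, a list of its own where there are three numbers: the shift along the tool's x, y, z in cm, then the turn, a rotation vector about the tool's x, y, z in degrees. In form: [[[tx, ty, tz], [wx, wy, wz]], ...]. A call has exactly 10 rows; each row shifts and turns the commanded pose from where the row before left it, along the tool's axes as they then stand; what a row does not reach is not made up. A row lasts 1/10 s, in which the tool goes at most 50 mm and 8.59 degrees, less where a joint would pass 70% of its speed; a pose out of reach is approached as far as the arm can. A call is refused whole if a number of a shift passes 5 or a number of a turn 8.59, either way. A call with a gripper value outside its range is refused whole. "grip" is the opening, from 0 (shut) to 1 (fully open), set as the call begins (left out, the last holds). The fingers move at their own pace and stop on an object; the grip force is fixed at half the most. Time passes only in rows, so rows that do not move let the fingers close, or fill a call up. It gives the time, the measured TCP pose, the force, the opening and the grip force at its end, in the units of the state.
- manip.get_obs(): the state, without advancing time (a new reading comes with each control period).
- manip.capture(name): name is "scene" or "side" or "wrist"; returns a dict with "image" (420x560x3 uint8, red, green, blue), "depth" (420x560 float32, m along the optical axis (not along the pixel's ray), 0 where there is no reading), "mtx" (3x3 intrinsics, pixels), "R" (3x3) and "t" (3): a world point X has camera coordinates R X + t; the wrist camera has in their place "T_tool_cam" (4x4, takes a point from camera to tool coordinates, whose origin is the TCP and whose axes are the flange's). Camera axes: x right, y down, z forward; pixel columns grow to the right and rows downward; lengths in m; the calibration is good to about 2 mm. A picture is of the moment at which its call begins: read the wrist's pose just before it.
- manip.sign_off(): hands the job in; it is judged then, once.
The state is a dict: "t": time; "joint_pos": joint angles; "dq": joint speeds; "joint_efforts": joint torques, N m; "tcp_pos": TCP position; "tool_rot": TCP orientation; "contact_force": force on the tool from outside, world axes, zero at the start; "ft_torque": the same for the moment, N m; "gripper_width": opening from 0.0 (shut) to 1.0 (fully open); "finger_force": force on a finger pad.
Only numpy, scipy, OpenCV 4.12 (cv2) and the standard library are available. Lean on these libraries where they do the work, as an engineer would, in place of code of your own. Each camera call takes 0.05 s, during which the arm holds its last target. There are 200 camera calls.

## Working session

There is one attempt and no reset: what is moved stays moved. The work goes in short steps, Python scripts to look and compute and a tool call to move; the robot and the scene stay as the last step left them, time stands still between calls to the robot, and variables do not carry over. Pictures are saved under pics/ and viewed, at most 10 in all, crops included, and the job is handed in when it is done.

Besides the shell and the picture viewer there is one more tool, called by a JSON object that holds its "fn" and its "kwargs", one argument or row to a line. step_arm: Moves the arm, as the interface text tells. Its arguments: {"type":"object","properties":{"steps":{"type":"array"},"grip":{"type":"number"}},"required":["steps"]}

```bash
mkdir -p pics; python3 - <<'E'
from plant import manip
import numpy as np,cv2
o=manip.get_obs();print(o['t'],o['tcp_pos'],o['tool_rot'],manip.pinch_z)
for n in ['scene','side']:
    c=manip.capture(n);np.savez(n+'.npz',**c);cv2.imwrite(f'pics/{n}0.png',cv2.cvtColor(c['image'],cv2.COLOR_RGB2BGR))
    print(n,-c['R'].T@c['t'],c['R'][2])
E
```

```text
0.0 [0.22984983 0.63406101 0.22171655] [-8.85751692e-05  1.72994264e-01  9.84922456e-01 -8.56227623e-04] -0.0187
scene [0.97533835 0.04250416 0.92410694] [-0.50329597 -0.04355736 -0.8630156 ]
side [ 0.22211802 -0.92164923  1.00312409] [ 0.17862726  0.68501391 -0.7062919 ]
```

View pics/scene0.png

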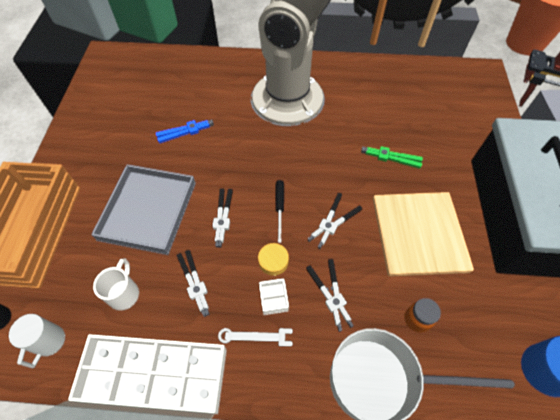

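View pics/side0.png

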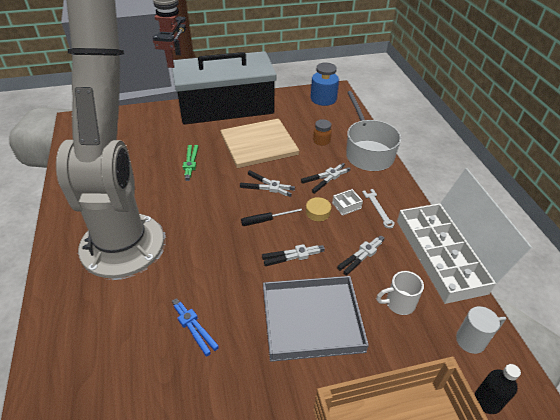

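The scene view shows four steel clamps, with hinges near (222,222), (197,288), (329,228) and (336,300). The look-alikes are blue at (187,130) and green at (388,155). The tray is at (145,208) and the board at (422,232). The side view agrees. Next I'll localise these and make one close crop.

```bash
cat > h.py <<'E'
import numpy as np,cv2
def w(c,u,v,z):
    K,R,t=c['mtx'],c['R'],c['t'];C=-R.T@t
    d=R.T@np.linalg.inv(K)@np.array([u,v,1.]);return C+d*(z-C[2])/d[2]
def px(c,X):
    p=c['mtx']@(c['R']@np.array(X)+c['t']);return p[:2]/p[2]
def ortho(c,x0,x1,y0,y1,z,s=1000):
    # top-down rectified view: column=(y-y0)*s, row=(x1-x)*s... image up=+x, right=-y
    W,H=int((y1-y0)*s),int((x1-x0)*s)
    src=np.float32([px(c,[x1,y1,z]),px(c,[x1,y0,z]),px(c,[x0,y0,z]),px(c,[x0,y1,z])])
    M=cv2.getPerspectiveTransform(src,np.float32([[0,0],[W,0],[W,H],[0,H]]))
    return cv2.warpPerspective(c['image'],M,(W,H),flags=cv2.INTER_CUBIC)
E
python3 - <<'E'
from h import *
c=dict(np.load('scene.npz'));s=dict(np.load('side.npz'))
print('origin,tcp',px(c,[0,0,0]),px(c,[.23,.635,.22]),px(s,[0,0,0]))
for n,u,v,z in [('A',222,223,.018),('B',197,289,.018),('C',329,227,.018),('D',336,301,.018),('tray',145,206,.036),('t1',127,167,.036),('t2',193,178,.036),('t3',95,236,.036),('t4',168,250,.036),('b1',375,194,.022),('b2',459,193,.022),('b3',390,274,.022),('b4',470,272,.022),('jar',427,310,.07),('mug',117,285,.085),('tin',273,258,.03),('box',273,296,.034),('sd',280,185,.02),('sdtip',279,240,.01),('sp',290,336,0.01),('blue',187,130,.01),('green',388,155,.01)]:
    print(n,w(c,u,v,z).round(3))
im=ortho(c,.3,.75,-.25,.25,.014,1400);print(im.shape)
cv2.imwrite('pics/top.png',cv2.cvtColor(im[:600],cv2.COLOR_RGB2BGR))
E
```

```text
origin,tcp [286.79279949  97.93416158] [540.4242225  109.75632446] [121.9117144  244.39805734]
A [ 0.494 -0.143  0.018]
B [ 0.678 -0.177  0.018]
C [0.485 0.141 0.018]
D [0.683 0.158 0.018]
tray [ 0.467 -0.352  0.036]
t1 [ 0.343 -0.435  0.036]
t2 [ 0.367 -0.24   0.036]
t3 [ 0.564 -0.458  0.036]
t4 [ 0.589 -0.263  0.036]
b1 [0.375 0.266 0.022]
b2 [0.356 0.496 0.022]
b3 [0.607 0.29  0.022]
b4 [0.588 0.486 0.022]
jar [0.706 0.352 0.07 ]
mug [ 0.704 -0.342  0.085]
tin [0.589 0.001 0.03 ]
box [0.687 0.009 0.034]
sd [0.363 0.003 0.02 ]
sdtip [0.529 0.012 0.01 ]
sp [0.771 0.054 0.01 ]
blue [ 0.171 -0.3    0.01 ]
green [0.226 0.314 0.01 ]
(630, 700, 3)
```

View pics/top.png

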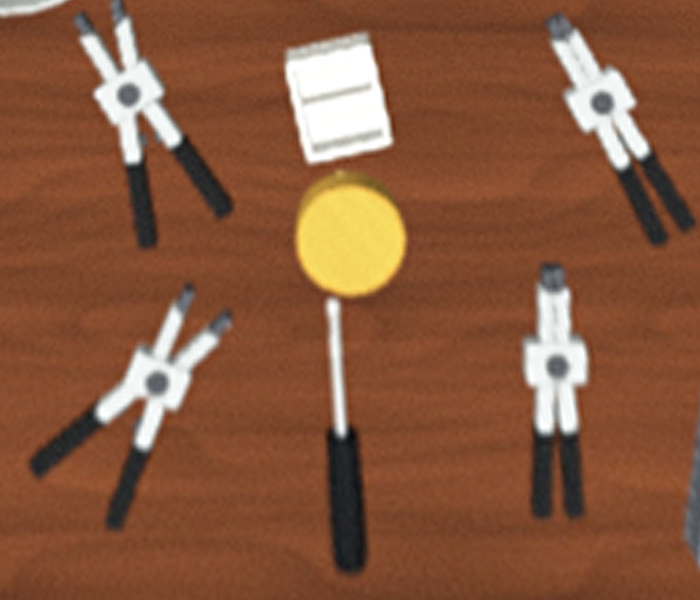

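The rectified view (up is +x, right is −y, 1400 px/m) shows the two right-hand clamps at (557,366) and (602,103) shut. The two left-hand ones at (157,382) and (129,94) are open. The blue and green look-alikes are out of this crop and get left alone. Now I'll check the obstacles (toolbox, pot) and refine the tray and board.

```bash
cat >> h.py <<'E'
def P(c):
    v,u=np.mgrid[:420,:560];d=c['depth'];K=c['mtx']
    X=np.stack([(u-K[0,2])/K[0,0]*d,(v-K[1,2])/K[1,1]*d,d],-1)
    return (X-c['t'])@c['R']
def go(x,y,z,ang,o=None):
    """to tool pose: closing line at world angle ang (deg), vertical."""
    from plant import manip
    from scipy.spatial.transform import Rotation as Ro
    o=o or manip.get_obs();q=o['tool_rot'];R=Ro.from_quat(np.r_[q[1:],q[0]]).as_matrix()
    a=np.degrees(np.arctan2(R[1,1],R[0,1]));d=(a-ang+90)%180-90
    R2=R@Ro.from_rotvec([0,0,np.radians(d)]).as_matrix()
    print('t%.1f'%o['t'],'tcp',np.round(o['tcp_pos'],4),'ang %.1f'%a,'tilt',np.round(R[:2,2],3),'J7 %.2f'%o['joint_pos'][6],
     'ROTz %.1f'%d,'shift after rot cm',np.round(R2.T@(np.array([x,y,z])-o['tcp_pos'])*100,2))
E
python3 - <<'E'
from h import *
c=dict(np.load('scene.npz'));p=P(c);h=p[...,2]
for n,(u0,u1,v0,v1) in {'toolbox':(480,559,115,280),'pot':(325,425,330,415)}.items():
    q=p[v0:v1,u0:u1].reshape(-1,3);q=q[(q[:,2]>.04)&(q[:,2]<.4)];print(n,np.percentile(q,[1,50,99],axis=0).round(3).tolist())
hsv=cv2.cvtColor(c['image'],cv2.COLOR_RGB2HSV)
def rect(m,z,n):
    ct=max(cv2.findContours(m.astype('uint8'),0,1)[0],key=cv2.contourArea)
    X=np.array([w(c,*pt[0],z)[:2] for pt in ct],np.float32);r=cv2.minAreaRect(X*1000);print(n,r)
m=np.zeros(h.shape,bool);m[185:285,365:480]=1
rect(m&(abs(h-.022)<.012)&(hsv[...,2]>150),.022,'board')
m=np.zeros(h.shape,bool);m[150:265,80:205]=1
rect(m&(h>.025)&(h<.05),.036,'tray')
go(.479,.138,.15,65)
E
```

```text
toolbox [[0.225, 0.549, 0.043], [0.422, 0.572, 0.173], [0.585, 0.684, 0.216]]
pot [[0.764, 0.142, 0.041], [0.822, 0.287, 0.073], [0.92, 0.323, 0.092]]
board ((483.41082763671875, 377.4454040527344), (233.15182495117188, 208.82298278808594), 6.739737510681152)
tray ((463.61956787109375, -353.34112548828125), (203.8135986328125, 234.207763671875), 82.56256103515625)
t0.1 tcp [0.2299 0.6341 0.2218] ang 70.1 tilt [-0.    -0.001] J7 -0.08 ROTz 5.1 shift after rot cm [-43.54 -34.43   7.25]
```

{"fn": "step_arm", "kwargs": {
  "steps": [
    [[0,0,-4],[0,0,5]],
    [[-3.5,-2.8,0],[0,0,0]],
    [[-3.5,-2.8,0],[0,0,0]],
    [[-3.5,-2.8,0],[0,0,0]],
    [[-3.5,-2.8,0],[0,0,0]],
    [[-3.5,-2.8,0],[0,0,0]],
    [[-3.5,-2.8,0],[0,0,0]],
    [[-3.5,-2.8,0],[0,0,0]],
    [[-3.5,-2.8,0],[0,0,0]],
    [[-3.5,-2.8,0],[0,0,0]]
  ],
  "grip": 1
}}

```text
t: 1.1
tcp_pos: [0.4098, 0.2714, 0.2625]
tool_rot: [-0.0, 0.216, 0.976, -0.0]
contact_force: [0.3, -0.5, -0.6]
gripper_width: 0.999
finger_force: 0.0
```

```bash
python3 -c "
from h import *
go(.479,.138,.15,65)"
```

```text
t1.1 tcp [0.4098 0.2714 0.2625] ang 65.1 tilt [-0. -0.] J7 0.46 ROTz 0.1 shift after rot cm [-11.91  -9.16  11.25]
```

{"fn": "step_arm", "kwargs": {
  "steps": [
    [[-2,-1.5,1.2],[0,0,0]],
    [[-2,-1.5,2],[0,0,0]],
    [[-2,-1.5,2],[0,0,0]],
    [[-2,-1.5,2],[0,0,0]],
    [[-2,-1.5,2],[0,0,0]],
    [[-1.9,-1.6,2],[0,0,0]],
    [[0,0,0],[0,0,0]],
    [[0,0,0],[0,0,0]],
    [[0,0,0],[0,0,0]],
    [[0,0,0],[0,0,0]]
  ]
}}

```text
t: 2.1
tcp_pos: [0.4792, 0.1421, 0.1514]
tool_rot: [0.0, 0.215, 0.977, 0.001]
contact_force: [-0.6, -0.8, -1.0]
gripper_width: 0.996
finger_force: 0.0
```

```bash
cat >> h.py <<'E'
def wrist():
    from plant import manip
    from scipy.spatial.transform import Rotation as Ro
    o=manip.get_obs();c=manip.capture('wrist');q=o['tool_rot'];T=np.eye(4)
    T[:3,:3]=Ro.from_quat(np.r_[q[1:],q[0]]).as_matrix();T[:3,3]=o['tcp_pos'];T=T@c['T_tool_cam']
    c['R']=T[:3,:3].T;c['t']=-c['R']@T[:3,3];return c
E
python3 - <<'E'
from h import *
c=wrist();np.savez('w1.npz',**c);x,y=.479,.138
go(x,y,.15,65)
print(-c['R'].T@c['t'],px(c,[x,y,.018]))
im=ortho(c,x-.13,x+.09,y-.13,y+.13,.018,2500)
cv2.imwrite('pics/w1.png',cv2.cvtColor(np.hstack([im]),cv2.COLOR_RGB2BGR))
E
```

```text
t2.1 tcp [0.4791 0.1419 0.1514] ang 65.2 tilt [0.001 0.001] J7 0.84 ROTz 0.2 shift after rot cm [-0.15 -0.36  0.14]
[0.41256746 0.17253929 0.31319506] [271.12654436 206.32469012]
```

View pics/w1.png

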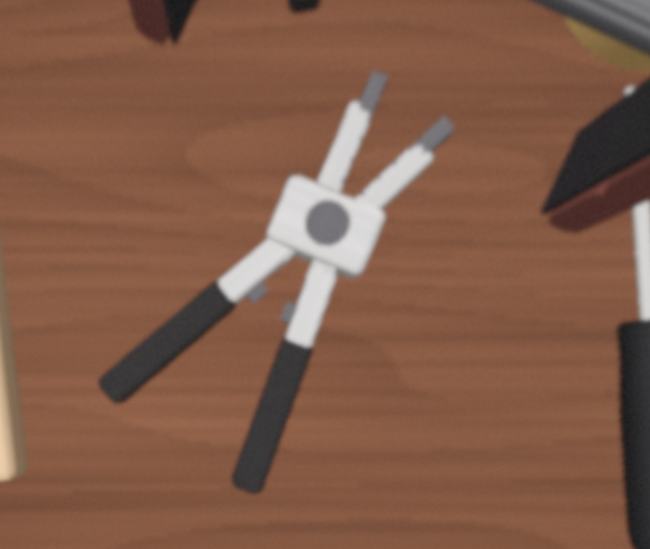

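The close view shows open clamp C: pivot at (327,222), with its block edges giving a closing line of about 64°. I'll descend and grip.

{"fn": "step_arm", "kwargs": {
  "steps": [
    [[-0.3,-0.4,1.2],[0,0,1]],
    [[0,0,3],[0,0,0]],
    [[0,0,3],[0,0,0]],
    [[0,0,3],[0,0,0]],
    [[0,0,2.5],[0,0,0]],
    [[0,0,1.5],[0,0,0]],
    [[0,0,0.5],[0,0,0]],
    [[0,0,0],[0,0,0]],
    [[0,0,0],[0,0,0]],
    [[0,0,0],[0,0,0]]
  ]
}}

```text
t: 3.15
tcp_pos: [0.4808, 0.136, 0.0045]
tool_rot: [0.001, 0.224, 0.975, 0.001]
contact_force: [0.5, 0.3, 0.6]
gripper_width: 1.004
finger_force: 0.0
```

{"fn": "step_arm", "kwargs": {
  "steps": [
    [[0,0,0],[0,0,0]],
    [[0,0,0],[0,0,0]],
    [[0,0,0],[0,0,0]],
    [[0,0,0],[0,0,0]],
    [[0,0,0],[0,0,0]],
    [[0,0,0],[0,0,0]],
    [[0,0,0],[0,0,0]],
    [[0,0,0],[0,0,0]],
    [[0,0,-1],[0,0,0]],
    [[0,0,-2],[0,0,0]]
  ],
  "grip": 0
}}

```text
t: 4.15
tcp_pos: [0.4786, 0.135, 0.0331]
tool_rot: [-0.001, 0.224, 0.975, -0.001]
contact_force: [-0.4, -0.7, -2.7]
gripper_width: 0.479
finger_force: 29.5
```

{"fn": "step_arm", "kwargs": {
  "steps": [
    [[0,0,-2],[0,0,-8.1]],
    [[0,0,-2],[0,0,-8.1]],
    [[0,0,-2],[0,0,-8.1]],
    [[0,0,-1],[0,0,-8.1]],
    [[-0.7,4.5,0],[0,0,0]],
    [[-0.7,4.5,0],[0,0,0]],
    [[-0.7,4.5,0],[0,0,0]],
    [[-0.7,4.5,0],[0,0,0]],
    [[-0.7,4.5,0],[0,0,0]],
    [[-0.7,4.5,0],[0,0,0]]
  ]
}}

```text
t: 5.15
tcp_pos: [0.4909, 0.4099, 0.1039]
tool_rot: [-0.0, -0.056, 0.998, -0.001]
contact_force: [0.7, 0.1, -3.2]
gripper_width: 0.478
finger_force: 29.5
```

```bash
python3 -c "
from h import *
go(.492,.428,.027,96.5)"
```

```text
t5.2 tcp [0.4909 0.4099 0.1039] ang 96.5 tilt [-0.    -0.001] J7 0.94 ROTz -0.0 shift after rot cm [-0.32  1.79  7.68]
```

{"fn": "step_arm", "kwargs": {
  "steps": [
    [[-0.2,1.6,0],[0,0,0]],
    [[0,0,1.5],[0,0,0]],
    [[0,0,2],[0,0,0]],
    [[0,0,2],[0,0,0]],
    [[0,0,1],[0,0,0]],
    [[0,0,0.6],[0,0,0]],
    [[0,0,0.3],[0,0,0]],
    [[0,0,0],[0,0,0]],
    [[0,0,0],[0,0,0]],
    [[0,0,0],[0,0,0]]
  ]
}}

```text
t: 6.15
tcp_pos: [0.492, 0.4252, 0.0305]
tool_rot: [0.0, -0.056, 0.998, 0.0]
contact_force: [0.8, 0.2, -2.9]
gripper_width: 0.48
finger_force: 29.5
```

{"fn": "step_arm", "kwargs": {
  "steps": [
    [[0,0,0.15],[0,0,0]],
    [[0,0,0.15],[0,0,0]],
    [[0,0,0.05],[0,0,0]],
    [[0,0,0],[0,0,0]],
    [[0,0,0],[0,0,0]],
    [[0,0,0],[0,0,0]],
    [[0,0,0],[0,0,0]],
    [[0,0,0],[0,0,0]],
    [[0,0,0],[0,0,0]],
    [[0,0,0],[0,0,0]]
  ]
}}

```text
t: 7.15
tcp_pos: [0.4916, 0.4249, 0.0262]
tool_rot: [0.0, -0.056, 0.998, 0.0]
contact_force: [0.1, -0.0, -2.8]
gripper_width: 0.479
finger_force: 29.5
```

{"fn": "step_arm", "kwargs": {
  "steps": [
    [[0,0,0],[0,0,0]],
    [[0,0,0],[0,0,0]],
    [[0,0,0],[0,0,0]],
    [[0,0,0],[0,0,0]],
    [[0,0,0],[0,0,0]],
    [[0,0,-2],[0,0,0]],
    [[0,0,-3],[0,0,0]],
    [[0,0,-4],[0,0,0]],
    [[0,0,-4],[0,0,0]],
    [[0,0,0],[0,0,0]]
  ],
  "grip": 0.75
}}

```text
t: 8.15
tcp_pos: [0.4945, 0.4274, 0.1625]
tool_rot: [0.004, -0.056, 0.998, 0.004]
contact_force: [0.4, 0.1, -0.3]
gripper_width: 0.753
finger_force: 0.0
```

```bash
python3 -c "
from h import *
go(.684,.1575,.16,123)"
```

```text
t8.2 tcp [0.4945 0.4274 0.1625] ang 96.5 tilt [0.007 0.008] J7 0.93 ROTz -26.5 shift after rot cm [ -1.19 -32.95   0.19]
```

{"fn": "step_arm", "kwargs": {
  "steps": [
    [[0,0,0],[0,0,-8.5]],
    [[0,0,0],[0,0,-8.5]],
    [[0,0,0],[0,0,-8.5]],
    [[-0.2,-4.6,0],[0,0,0]],
    [[-0.2,-4.6,0],[0,0,0]],
    [[-0.2,-4.6,0],[0,0,0]],
    [[-0.2,-4.6,0],[0,0,0]],
    [[-0.2,-4.6,0],[0,0,0]],
    [[-0.2,-4.6,0],[0,0,0]],
    [[-0.2,-4.6,0],[0,0,0]]
  ],
  "grip": 1
}}

```text
t: 9.15
tcp_pos: [0.6745, 0.1574, 0.1556]
tool_rot: [-0.0, -0.275, 0.961, 0.0]
contact_force: [-0.2, 0.1, -0.5]
gripper_width: 1.002
finger_force: 0.0
```

{"fn": "step_arm", "kwargs": {
  "steps": [
    [[0,0,0],[0,0,0]],
    [[0,0,0],[0,0,0]],
    [[0,0,0],[0,0,0]],
    [[0,0,0],[0,0,0]],
    [[0,0,0],[0,0,0]],
    [[0,0,0],[0,0,0]],
    [[0,0,0],[0,0,0]],
    [[0,0,0],[0,0,0]],
    [[0,0,0],[0,0,0]],
    [[0,0,0],[0,0,0]]
  ]
}}

```text
t: 10.15
tcp_pos: [0.6739, 0.1591, 0.1561]
tool_rot: [-0.0, -0.275, 0.961, 0.0]
contact_force: [-0.2, 0.4, -0.4]
gripper_width: 0.999
finger_force: 0.0
```

```bash
python3 - <<'E'
from h import *
c=wrist();x,y=.684,.1575
go(x,y,.004,123)
im=ortho(c,x-.13,x+.09,y-.13,y+.13,.018,2500)
cv2.imwrite('pics/w2.png',cv2.cvtColor(im,cv2.COLOR_RGB2BGR))
E
```

```text
t10.2 tcp [0.674  0.1591 0.1562] ang 122.0 tilt [ 0. -0.] J7 1.83 ROTz -1.0 shift after rot cm [-0.76 -0.68 15.22]
```

View pics/w2.png

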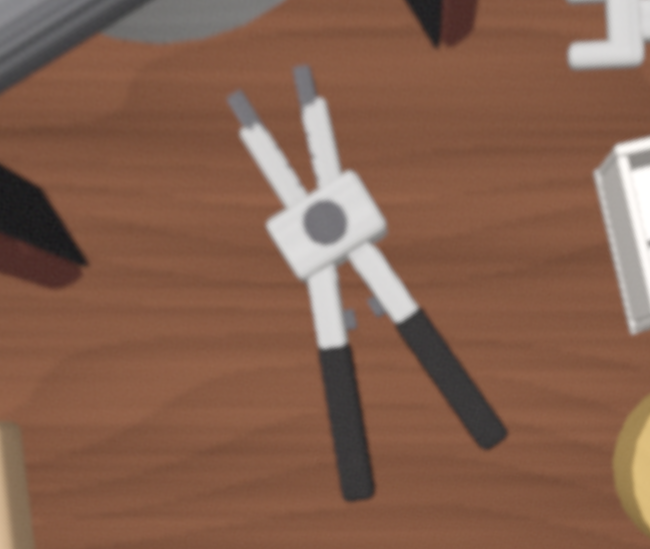

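The close view shows open clamp D: pivot at (326,222), closing line about 119.5°, and the fingers clear of the box and pot.

{"fn": "step_arm", "kwargs": {
  "steps": [
    [[0,0,0],[0,0,2.5]],
    [[-0.9,-0.7,1.5],[0,0,0]],
    [[0,0,3],[0,0,0]],
    [[0,0,3],[0,0,0]],
    [[0,0,3],[0,0,0]],
    [[0,0,2.5],[0,0,0]],
    [[0,0,1.5],[0,0,0]],
    [[0,0,0.6],[0,0,0]],
    [[0,0,0],[0,0,0]],
    [[0,0,0],[0,0,0]]
  ]
}}

```text
t: 11.2
tcp_pos: [0.6862, 0.1577, 0.0064]
tool_rot: [0.001, -0.254, 0.967, 0.0]
contact_force: [-0.0, -0.1, 0.8]
gripper_width: 1.0
finger_force: 0.0
```

{"fn": "step_arm", "kwargs": {
  "steps": [
    [[0,0,0],[0,0,0]],
    [[0,0,0],[0,0,0]],
    [[0,0,0],[0,0,0]],
    [[0,0,0],[0,0,0]],
    [[0,0,0],[0,0,0]],
    [[0,0,0],[0,0,0]],
    [[0,0,0],[0,0,0]],
    [[0,0,0],[0,0,0]],
    [[0,0,-1],[0,0,0]],
    [[0,0,-2],[0,0,0]]
  ],
  "grip": 0
}}

```text
t: 12.2
tcp_pos: [0.6834, 0.1571, 0.0337]
tool_rot: [-0.002, -0.254, 0.967, -0.0]
contact_force: [0.7, 0.4, -2.3]
gripper_width: 0.479
finger_force: 29.6
```

```bash
python3 -c "
from h import *
go(.504,.329,.027,96.5)"
```

```text
t12.2 tcp [0.6834 0.1571 0.0337] ang 119.5 tilt [-0.004 -0.001] J7 1.81 ROTz 23.0 shift after rot cm [15.87 19.12  0.73]
```

{"fn": "step_arm", "kwargs": {
  "steps": [
    [[0,0,-2.5],[0,0,7.7]],
    [[0,0,-2.5],[0,0,7.7]],
    [[0,0,-2.5],[0,0,7.6]],
    [[2.2,2.7,0],[0,0,0]],
    [[2.2,2.7,0],[0,0,0]],
    [[2.2,2.7,0],[0,0,0]],
    [[2.2,2.7,0],[0,0,0]],
    [[2.2,2.7,0],[0,0,0]],
    [[2.2,2.7,0],[0,0,0]],
    [[2.2,2.7,0],[0,0,0]]
  ]
}}

```text
t: 13.2
tcp_pos: [0.5096, 0.3287, 0.1106]
tool_rot: [-0.0, -0.056, 0.998, 0.0]
contact_force: [0.2, 1.0, -3.1]
gripper_width: 0.48
finger_force: 29.6
```

{"fn": "step_arm", "kwargs": {
  "steps": [
    [[0.3,0.2,0],[0,0,0]],
    [[0,0,1.5],[0,0,0]],
    [[0,0,2],[0,0,0]],
    [[0,0,1.5],[0,0,0]],
    [[0,0,0.8],[0,0,0]],
    [[0,0,0],[0,0,0]],
    [[0,0,0],[0,0,0]],
    [[0,0,0],[0,0,0]],
    [[0,0,0],[0,0,0]],
    [[0,0,0],[0,0,0]]
  ]
}}

```text
t: 14.2
tcp_pos: [0.508, 0.3298, 0.0527]
tool_rot: [0.0, -0.056, 0.998, 0.0]
contact_force: [1.1, -0.2, -3.0]
gripper_width: 0.478
finger_force: 29.6
```

```bash
python3 -c "
from h import *
go(.504,.329,.027,96.5)"
```

```text
t14.2 tcp [0.508  0.3298 0.0527] ang 96.5 tilt [0.001 0.001] J7 1.10 ROTz -0.0 shift after rot cm [ 0.41 -0.03  2.57]
```

{"fn": "step_arm", "kwargs": {
  "steps": [
    [[0.3,0,0.8],[0,0,0]],
    [[0,0,0.7],[0,0,0]],
    [[0,0,0.5],[0,0,0]],
    [[0,0,0.3],[0,0,0]],
    [[0,0,0.2],[0,0,0]],
    [[0,0,0.1],[0,0,0]],
    [[0,0,0],[0,0,0]],
    [[0,0,0],[0,0,0]],
    [[0,0,0],[0,0,0]],
    [[0,0,0],[0,0,0]]
  ]
}}

```text
t: 15.2
tcp_pos: [0.5044, 0.329, 0.027]
tool_rot: [-0.0, -0.056, 0.998, -0.0]
contact_force: [-3.9, -2.3, 7.2]
gripper_width: 0.479
finger_force: 29.6
```

{"fn": "step_arm", "kwargs": {
  "steps": [
    [[0,0,0],[0,0,0]],
    [[0,0,0],[0,0,0]],
    [[0,0,0],[0,0,0]],
    [[0,0,0],[0,0,0]],
    [[0,0,0],[0,0,0]],
    [[0,0,-2],[0,0,0]],
    [[0,0,-3],[0,0,0]],
    [[0,0,-4],[0,0,0]],
    [[0,0,-4],[0,0,0]],
    [[0,0,0],[0,0,0]]
  ],
  "grip": 0.75
}}

```text
t: 16.2
tcp_pos: [0.5078, 0.3312, 0.1619]
tool_rot: [0.004, -0.056, 0.998, 0.003]
contact_force: [0.7, -0.3, 0.4]
gripper_width: 0.748
finger_force: 0.0
```

```bash
python3 -c "
from h import *
go(.678,-.179,.16,118)"
```

```text
t16.2 tcp [0.5078 0.3312 0.1619] ang 96.5 tilt [0.008 0.006] J7 1.08 ROTz -21.5 shift after rot cm [  8.93 -53.04  -0.  ]
```

{"fn": "step_arm", "kwargs": {
  "steps": [
    [[0,0,0],[0,0,-7.2]],
    [[0,0,0],[0,0,-7.2]],
    [[0,0,0],[0,0,-7.1]],
    [[0.8,-4.7,0],[0,0,0]],
    [[0.8,-4.7,0],[0,0,0]],
    [[0.8,-4.7,0],[0,0,0]],
    [[0.8,-4.7,0],[0,0,0]],
    [[0.8,-4.7,0],[0,0,0]],
    [[0.8,-4.7,0],[0,0,0]],
    [[0.8,-4.7,0],[0,0,0]]
  ],
  "grip": 1
}}

```text
t: 17.2
tcp_pos: [0.6095, 0.0105, 0.1554]
tool_rot: [-0.0, -0.242, 0.97, 0.0]
contact_force: [-0.1, 0.5, -0.0]
gripper_width: 1.002
finger_force: 0.0
```

{"fn": "step_arm", "kwargs": {
  "steps": [
    [[0.8,-4.7,0],[0,0,0]],
    [[0.8,-4.7,0],[0,0,0]],
    [[0.8,-4.7,0],[0,0,0]],
    [[0.8,-4.7,0],[0,0,0]],
    [[0,0,0],[0,0,0]],
    [[0,0,0],[0,0,0]],
    [[0,0,0],[0,0,0]],
    [[0,0,0],[0,0,0]],
    [[0,0,0],[0,0,0]],
    [[0,0,0],[0,0,0]]
  ]
}}

```text
t: 18.2
tcp_pos: [0.6696, -0.1675, 0.1563]
tool_rot: [0.0, -0.242, 0.97, 0.0]
contact_force: [0.1, 0.5, 0.2]
gripper_width: 1.001
finger_force: 0.0
```

```bash
python3 - <<'E'
from h import *
c=wrist();x,y=.678,-.179
go(x,y,.004,118)
im=ortho(c,x-.13,x+.09,y-.13,y+.13,.018,2500)
cv2.imwrite('pics/w3.png',cv2.cvtColor(im,cv2.COLOR_RGB2BGR))
E
```

```text
t18.2 tcp [ 0.6695 -0.1679  0.1563] ang 118.0 tilt [0. 0.] J7 2.31 ROTz 0.0 shift after rot cm [-0.22 -1.38 15.23]
```

View pics/w3.png

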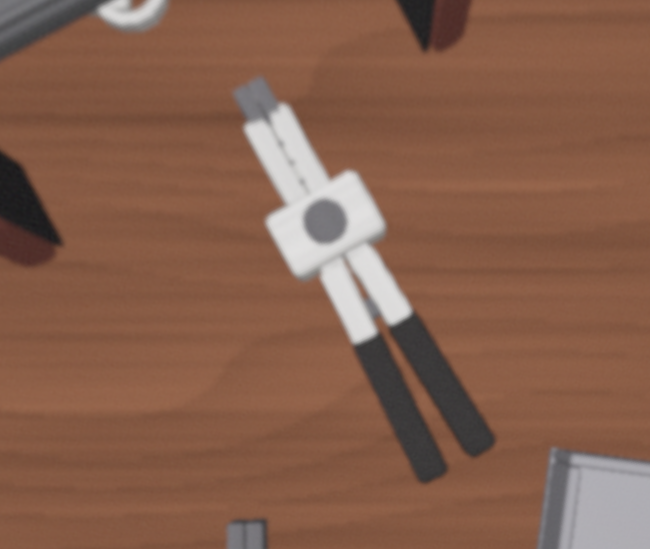

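The close view shows shut clamp B: pivot at (326,221), closing line about 119°, nothing close by.

{"fn": "step_arm", "kwargs": {
  "steps": [
    [[0,0,0],[0,0,-1.3]],
    [[-0.3,-1.5,1.5],[0,0,0]],
    [[0,0,3],[0,0,0]],
    [[0,0,3],[0,0,0]],
    [[0,0,3],[0,0,0]],
    [[0,0,2.5],[0,0,0]],
    [[0,0,1.6],[0,0,0]],
    [[0,0,0.6],[0,0,0]],
    [[0,0,0],[0,0,0]],
    [[0,0,0],[0,0,0]]
  ]
}}

```text
t: 19.25
tcp_pos: [0.6804, -0.1806, 0.0054]
tool_rot: [0.001, -0.253, 0.968, -0.0]
contact_force: [0.3, -0.3, 0.2]
gripper_width: 0.998
finger_force: 0.0
```

{"fn": "step_arm", "kwargs": {
  "steps": [
    [[0,0,0],[0,0,0]],
    [[0,0,0],[0,0,0]],
    [[0,0,0],[0,0,0]],
    [[0,0,0],[0,0,0]],
    [[0,0,0],[0,0,0]],
    [[0,0,0],[0,0,0]],
    [[0,0,0],[0,0,0]],
    [[0,0,0],[0,0,0]],
    [[0,0,-1],[0,0,0]],
    [[0,0,-2],[0,0,0]]
  ],
  "grip": 0
}}

```text
t: 20.25
tcp_pos: [0.6777, -0.1799, 0.0327]
tool_rot: [-0.002, -0.253, 0.968, 0.001]
contact_force: [-0.3, 1.0, -1.6]
gripper_width: 0.476
finger_force: 30.0
```

```bash
python3 -c "
from h import *
a=np.radians(-7.4);r=lambda x,y:np.array([.464+x*np.cos(a)-y*np.sin(a),-.353+x*np.sin(a)+y*np.cos(a)])
print(r(.022,-.045),r(.022,.045))
go(*r(.022,-.045),.01,82.6)"
```

```text
[ 0.48002096 -0.40045871] [ 0.49161257 -0.3112083 ]
t20.2 tcp [ 0.6777 -0.1799  0.0327] ang 119.3 tilt [-0.004  0.001] J7 2.37 ROTz 36.7 shift after rot cm [ 16.75 -24.42   2.34]
```

{"fn": "step_arm", "kwargs": {
  "steps": [
    [[0,0,-2.5],[0,0,7.3]],
    [[0,0,-2.5],[0,0,7.3]],
    [[0,0,-2.5],[0,0,7.3]],
    [[0,0,-2.5],[0,0,7.4]],
    [[0,0,0],[0,0,7.4]],
    [[2.7,-3.9,0],[0,0,0]],
    [[2.7,-3.9,0],[0,0,0]],
    [[2.7,-3.9,0],[0,0,0]],
    [[2.7,-3.9,0],[0,0,0]],
    [[2.7,-3.9,0],[0,0,0]]
  ]
}}

```text
t: 21.25
tcp_pos: [0.5188, -0.3573, 0.1346]
tool_rot: [0.0, 0.065, 0.998, 0.0]
contact_force: [0.8, -0.3, -2.1]
gripper_width: 0.476
finger_force: 30.0
```

{"fn": "step_arm", "kwargs": {
  "steps": [
    [[2.7,-3.9,0],[0,0,0]],
    [[0.4,-0.8,1],[0,0,0]],
    [[0,0,2],[0,0,0]],
    [[0,0,2],[0,0,0]],
    [[0,0,1.5],[0,0,0]],
    [[0,0,0.5],[0,0,0]],
    [[0,0,0],[0,0,0]],
    [[0,0,0],[0,0,0]],
    [[0,0,0],[0,0,0]],
    [[0,0,0],[0,0,0]]
  ]
}}

```text
t: 22.25
tcp_pos: [0.484, -0.3991, 0.065]
tool_rot: [0.001, 0.065, 0.998, -0.0]
contact_force: [-0.1, 0.5, -2.0]
gripper_width: 0.477
finger_force: 30.0
```

```bash
python3 -c "
from h import *
go(.480,-.400,.01,82.6)"
```

```text
t22.2 tcp [ 0.484  -0.3991  0.065 ] ang 82.6 tilt [ 0.001 -0.001] J7 2.27 ROTz -0.0 shift after rot cm [ 0.39 -0.14  5.49]
```

{"fn": "step_arm", "kwargs": {
  "steps": [
    [[0.4,-0.1,0.5],[0,0,0]],
    [[0,0,1.5],[0,0,0]],
    [[0,0,1.2],[0,0,0]],
    [[0,0,1],[0,0,0]],
    [[0,0,0.6],[0,0,0]],
    [[0,0,0.3],[0,0,0]],
    [[0,0,0.2],[0,0,0]],
    [[0,0,0.1],[0,0,0]],
    [[0,0,0],[0,0,0]],
    [[0,0,0],[0,0,0]]
  ]
}}

```text
t: 23.25
tcp_pos: [0.4797, -0.3994, 0.0105]
tool_rot: [0.0, 0.065, 0.998, -0.0]
contact_force: [-0.6, -0.7, -3.0]
gripper_width: 0.476
finger_force: 30.0
```

{"fn": "step_arm", "kwargs": {
  "steps": [
    [[0,0,0],[0,0,0]],
    [[0,0,0],[0,0,0]],
    [[0,0,0],[0,0,0]],
    [[0,0,0],[0,0,0]],
    [[0,0,-1],[0,0,0]],
    [[0,0,-3],[0,0,0]],
    [[0,0,-4],[0,0,0]],
    [[0,0,-4],[0,0,0]],
    [[0,0,-3],[0,0,0]],
    [[0,0,0],[0,0,0]]
  ],
  "grip": 0.65
}}

```text
t: 24.25
tcp_pos: [0.4816, -0.4015, 0.1657]
tool_rot: [0.004, 0.065, 0.998, -0.002]
contact_force: [0.5, -0.2, 0.2]
gripper_width: 0.652
finger_force: 0.0
```

```bash
python3 -c "
from h import *
go(.491,-.147,.16,92)"
```

```text
t24.2 tcp [ 0.4816 -0.4015  0.1657] ang 82.5 tilt [ 0.007 -0.005] J7 2.23 ROTz -9.5 shift after rot cm [-1.82 25.4   0.46]
```

{"fn": "step_arm", "kwargs": {
  "steps": [
    [[0,0,0],[0,0,-4.8]],
    [[0,0,0],[0,0,-4.7]],
    [[-0.3,4.2,0],[0,0,0]],
    [[-0.3,4.2,0],[0,0,0]],
    [[-0.3,4.2,0],[0,0,0]],
    [[-0.3,4.2,0],[0,0,0]],
    [[-0.3,4.2,0],[0,0,0]],
    [[-0.3,4.2,0],[0,0,0]],
    [[0,0,0],[0,0,0]],
    [[0,0,0],[0,0,0]]
  ],
  "grip": 1
}}

```text
t: 25.25
tcp_pos: [0.4882, -0.1458, 0.1601]
tool_rot: [-0.0, -0.019, 1.0, 0.0]
contact_force: [1.2, -0.4, 0.0]
gripper_width: 0.998
finger_force: 0.0
```

```bash
python3 - <<'E'
from h import *
c=wrist();x,y=.491,-.147
go(x,y,.004,92)
im=ortho(c,x-.13,x+.09,y-.13,y+.13,.018,2500)
cv2.imwrite('pics/w4.png',cv2.cvtColor(im,cv2.COLOR_RGB2BGR))
E
```

```text
t25.3 tcp [ 0.4881 -0.1472  0.1601] ang 92.1 tilt [-0. -0.] J7 1.89 ROTz 0.1 shift after rot cm [-0.3   0.02 15.61]
```

View pics/w4.png

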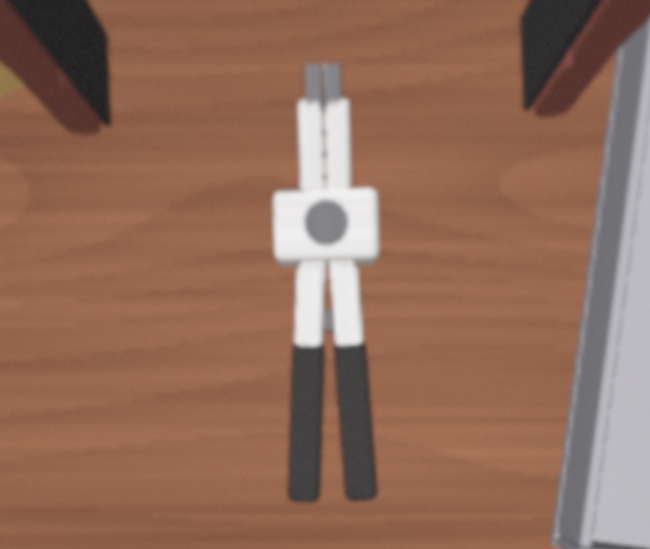

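The close view shows shut clamp A: pivot at (326,222), closing line 92°, and the tray wall about 5 cm clear of the finger.

{"fn": "step_arm", "kwargs": {
  "steps": [
    [[-0.4,0,1.5],[0,0,0]],
    [[0,0,3],[0,0,0]],
    [[0,0,3],[0,0,0]],
    [[0,0,3],[0,0,0]],
    [[0,0,2.5],[0,0,0]],
    [[0,0,1.8],[0,0,0]],
    [[0,0,0.7],[0,0,0]],
    [[0,0,0],[0,0,0]],
    [[0,0,0],[0,0,0]],
    [[0,0,0],[0,0,0]]
  ]
}}

```text
t: 26.3
tcp_pos: [0.4931, -0.1471, 0.0061]
tool_rot: [0.001, -0.018, 1.0, -0.0]
contact_force: [0.8, -1.0, -0.5]
gripper_width: 1.001
finger_force: 0.0
```

{"fn": "step_arm", "kwargs": {
  "steps": [
    [[0,0,0],[0,0,0]],
    [[0,0,0],[0,0,0]],
    [[0,0,0],[0,0,0]],
    [[0,0,0],[0,0,0]],
    [[0,0,0],[0,0,0]],
    [[0,0,0],[0,0,0]],
    [[0,0,0],[0,0,0]],
    [[0,0,0],[0,0,0]],
    [[0,0,-1],[0,0,0]],
    [[0,0,-2],[0,0,0]]
  ],
  "grip": 0
}}

```text
t: 27.3
tcp_pos: [0.4907, -0.1463, 0.0346]
tool_rot: [-0.002, -0.018, 1.0, 0.0]
contact_force: [-0.7, 0.1, -2.1]
gripper_width: 0.479
finger_force: 30.0
```

```bash
python3 -c "
from h import *
go(.4916,-.311,.01,82.6)"
```

```text
t27.3 tcp [ 0.4907 -0.1463  0.0346] ang 92.1 tilt [-0.004  0.001] J7 1.97 ROTz 9.5 shift after rot cm [ -2.22 -16.33   2.45]
```

{"fn": "step_arm", "kwargs": {
  "steps": [
    [[0,0,-3],[0,0,4.8]],
    [[0,0,-3],[0,0,4.7]],
    [[0,0,-1],[0,0,0]],
    [[-0.4,-3.2,0],[0,0,0]],
    [[-0.4,-3.2,0],[0,0,0]],
    [[-0.4,-3.2,0],[0,0,0]],
    [[-0.4,-3.2,0],[0,0,0]],
    [[-0.4,-3.3,0],[0,0,0]],
    [[0,0,0],[0,0,0]],
    [[0,0,0],[0,0,0]]
  ]
}}

```text
t: 28.3
tcp_pos: [0.4904, -0.3092, 0.1043]
tool_rot: [-0.001, 0.065, 0.998, 0.0]
contact_force: [-0.1, 1.1, -3.4]
gripper_width: 0.478
finger_force: 30.0
```

```bash
python3 -c "
from h import *
go(.4916,-.311,.01,82.6)"
```

```text
t28.3 tcp [ 0.4904 -0.3092  0.1043] ang 82.6 tilt [-0.002  0.001] J7 2.10 ROTz -0.0 shift after rot cm [-0.16 -0.17  9.43]
```

{"fn": "step_arm", "kwargs": {
  "steps": [
    [[-0.1,-0.1,1],[0,0,0]],
    [[0,0,2.5],[0,0,0]],
    [[0,0,2],[0,0,0]],
    [[0,0,1.5],[0,0,0]],
    [[0,0,1],[0,0,0]],
    [[0,0,0.7],[0,0,0]],
    [[0,0,0.4],[0,0,0]],
    [[0,0,0.2],[0,0,0]],
    [[0,0,0.1],[0,0,0]],
    [[0,0,0],[0,0,0]]
  ]
}}

```text
t: 29.3
tcp_pos: [0.4925, -0.3102, 0.0115]
tool_rot: [0.0, 0.065, 0.998, -0.0]
contact_force: [0.1, 0.2, -2.2]
gripper_width: 0.475
finger_force: 30.0
```

{"fn": "step_arm", "kwargs": {
  "steps": [
    [[0,0,0],[0,0,0]],
    [[0,0,0],[0,0,0]],
    [[0,0,0],[0,0,0]],
    [[0,0,0],[0,0,0]],
    [[0,0,-1],[0,0,0]],
    [[0,0,-3],[0,0,0]],
    [[0,0,-4],[0,0,0]],
    [[0,0,-4],[0,0,0]],
    [[0,0,-4],[0,0,0]],
    [[0,0,-3],[0,0,0]]
  ],
  "grip": 0.65
}}

```text
t: 30.3
tcp_pos: [0.4926, -0.3105, 0.2046]
tool_rot: [0.001, 0.065, 0.998, -0.0]
contact_force: [0.7, 0.1, -0.3]
gripper_width: 0.653
finger_force: 0.0
```

{"fn": "step_arm", "kwargs": {
  "steps": [
    [[0,4,0],[0,0,0]],
    [[0,4,0],[0,0,0]],
    [[0,4,0],[0,0,0]],
    [[0,4,0],[0,0,0]],
    [[0,4,0],[0,0,0]],
    [[0,4,0],[0,0,0]],
    [[0,4,0],[0,0,0]],
    [[0,0,0],[0,0,0]],
    [[0,0,0],[0,0,0]],
    [[0,0,0],[0,0,0]]
  ]
}}

```text
t: 31.3
tcp_pos: [0.5282, -0.0337, 0.2016]
tool_rot: [0.0, 0.066, 0.998, -0.0]
contact_force: [-0.2, -0.2, -0.4]
gripper_width: 0.651
finger_force: 0.0
```

```bash
python3 - <<'E'
from h import *
from plant import manip
c=manip.capture('scene');z=.022
l=ortho(c,.33,.63,.25,.52,.036,1450);r=ortho(c,.33,.63,-.49,-.22,.018,1450)
cv2.imwrite('pics/end.png',cv2.cvtColor(np.hstack([l,r]),cv2.COLOR_RGB2BGR))
s=dict(np.load('scene.npz'));d=cv2.absdiff(c['image'],s['image']).max(2)
for n,u,v in [('jar',427,315),('mug',117,285),('tin',273,258),('box',273,296),('sd',280,210),('sp',258,337)]: print(n,d[v-22:v+22,u-22:u+22].mean())
E
```

```text
jar 4.027376033057851
mug 2.7174586776859506
tin 3.571280991735537
box 2.627582644628099
sd 12.259297520661157
sp 3.4514462809917354
```

View pics/end.png

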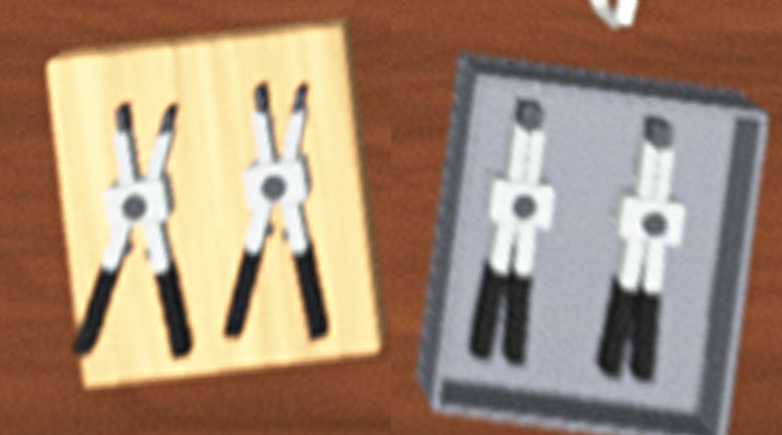

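The picture shows both open clamps, still open, flat on the board with hinges at (134,206) and (273,187). Both shut clamps lie flat in the tray with hinges at (524,206) and (654,224). The image areas around the bystanders are unchanged, except near the screwdriver, where the arm now hangs over it. Handing in.

```bash
python3 -c "
from plant import manip
print(manip.sign_off())"
```

```text
the job is handed in; nothing more can be done
None
```

I handed the job in at about 31 s of the 72 s: both shut clamps lie flat in the grey tray and both open ones, still open, lie flat on the board, with no sign that any bystander moved; the sign-off returned no verdict.

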